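# Lay out a pair of shoes' insoles, shoe horn and polish on the balcony bench

## Robot

A 6-joint arm with a two-finger parallel gripper is mounted at the origin on the work surface. World frame = base frame: x ahead of the robot, y to its left, z up, the work surface at z = 0. Lengths are in mm, angles in rad, forces in N, time in s.
With the tool pointing down it reaches from about 325 to 900 mm from the base axis. Payload 6.1 kg.
Tool frame: the origin (TCP) lies between the finger pads; the fingertips stand nose_length ahead of it and the grasp point (between the pads) lies 3 mm ahead of it (nose_length is the distance from the TCP to the fingertips, in mm); z points along the fingers, y is the line along which they close (so a half turn about z gives the same grasp; the last joint's range is limited). The gripper opens to 85 mm and grips with 20 to 120 N. Pads are 22 mm wide; open, the fingers measure 114 mm over their backs; the gripper's body (76 mm by 85 mm) begins 54 mm behind the grasp point. The pads swing forward as they close: fully open they stand 13 mm farther back than shut.
Start: joints at [1.152, 0.22, 1.526, -0, 1.395, -0.126], TCP at [180.395, 598.393, 253.3] pointing down, gripper open.
Joint ranges: [-2.98, 2.98], [-0.91, 2.08], [0.09, 2.57], [-1.24, 4.39], [0.2, 2.65], [-2.68, 2.68]. Speed limits (rad/s): [2.57, 2.57, 3.01, 3.14, 3.14, 3.14].

## Interface

Orientations are given as a rotation vector (axis times angle).
In Python, from bench import get_obs, get_image, hand_in, nose_length gives the robot as it stands.
- The arm moves only by the shell command python3 -m inch 'ROWS'. ROWS is a JSON object of lists of equal length, an entry for each row: "delta_pos": the shift along the tool's x, y, z in mm, a list of three; "rot": the turn, a rotation vector about the tool's x, y, z in rad, a list of three; "claw": the opening in per cent of the stroke, from 0 (shut) to 100 (fully open). A call has 1 to 8 rows; each row shifts and turns the commanded pose from where the row before left it, along the tool's axes as they then stand; what a row does not reach is not made up. A row lasts 1/12 s, in which the tool goes at most 41.7 mm and 7.16 degrees, less where a joint would pass 70% of its speed; a pose out of reach is approached as far as the arm can. A call is refused whole if a number of a shift passes 41.7 or a number of a turn 0.125, either way. A call with a gripper value outside its range is refused whole. The fingers move at their own pace and stop on an object; the grip force is fixed at half the most. Time passes only in rows, so rows that do not move let the fingers close. It gives the time, the measured TCP pose, the force, the opening and the grip force at its end, in the units of the state.
- get_obs(): the state, without advancing time (a new reading comes with each control period).
- get_image(name): name is "scene" or "top" or "wrist"; returns a dict with "color" (420x560x3 uint8, red, green, blue), "fx", "fy", "cx", "cy" (pixels), "eye" and "attitude" of the camera in the world; the wrist camera has in their place "hand_eye" (4x4, takes a point from camera to tool coordinates, whose origin is the TCP and whose axes are the flange's). Camera axes: x right, y down, z forward; pixel columns grow to the right and rows downward; lengths in mm; the calibration is good to about 2 mm. A picture is of the moment at which its call begins: read the wrist's pose just before it. There is no depth.
- hand_in(): hands the job in; it is judged then, once.
The state is a dict: "time_s": time; "q": joint angles; "joint_velocities": joint speeds; "effort": joint torques, N m; "position": TCP position; "tcp_rot": TCP orientation; "ft_force": force on the tool from outside, world axes, zero at the start; "torque": the same for the moment, N m; "width": finger opening in mm; "gripper_force": force on a finger pad.
Only numpy, scipy, OpenCV 4.12 (cv2) and the standard library are available. Lean on these libraries where they do the work, as an engineer would, in place of code of your own. Each camera call takes 0.05 s, during which the arm holds its last target. There are 200 camera calls.

## Task

Lay out the kit for the pair of shoes on the bench: each green insole goes flat on the bench behind the heel of its own shoe (left insole, left shoe; on your side of them), in line with it, front end towards the shoe and about 30 mm from the heel; the metal shoe horn lies flat midway between the two insoles, parallel to them and level with their middles. Stack the polish in the middle of the terracotta tile, the wide flat tin underneath and the small jar standing upright, centred on top of it. Leave the mug and the plastic scraper where they are.

Things in the scene. Friction and masses are not known exactly. Their poses are not given: they have to be found in the camera images.
- shoe_left: brown leather lace-up shoe for the left foot, 265 mm long, 92 mm wide, 102 mm high, standing upright, fixed, its toe pointing away from the robot; the left shoe stands on the left as the robot sees it. Origin: on the bench at the rearmost point of the heel; x to the toe, y to the left, z up.
- shoe_right: brown leather lace-up shoe for the right foot, 265 mm long, 92 mm wide, 102 mm high, standing upright, fixed, its toe pointing away from the robot; the right shoe stands on the right as the robot sees it. Origin: on the bench at the rearmost point of the heel; x to the toe, y to the left, z up. The two shoes stand about 175 mm apart, centre to centre, almost parallel.
- insole_left: firm green left insole, 165 mm long, face up on a wire rack 70 mm high. Round heel, broad slanted front end; deep hollow and raised flange on its right side (front pointing away from you), left side straight. Origin: centre of underside; x to front, y left. Arch flanks 50 mm apart, 10 high, from x -35 to +18 mm, centred 6 mm left of origin; heel 54 wide, 13 high; front 70 wide, 6 high. Beyond the front end, rack clip arms rise to 120 mm.
- insole_right: firm green right insole, 165 mm long, face up on a wire rack 70 mm high. Round heel, broad slanted front end; deep hollow and raised flange on its left side (front pointing away from you), right side straight. Origin: centre of underside; x to front, y left. Arch flanks 50 mm apart, 10 high, from x -35 to +18 mm, centred 6 mm right of origin; heel 54 wide, 13 high; front 70 wide, 6 high. 
- shoe_horn: stainless steel shoe horn, 150 mm long, 12 mm high, lying hollow side down on an upturned slatted wooden crate (300 x 250 mm, 70 mm high), which stands on the side opposite the rack. Origin: centre of the underside; x along it to the broad blade (39 mm wide), y to the left, z up. Straight flanks 26 mm apart reach 20 mm either way from the origin.
- polish_tin: flat round steel polish tin, 64 mm across and 22 mm high (its lowest 10 mm is 61 mm across), standing on the crate. Origin: centre of the underside, z up. About 90 g.
- cream_jar: small round amber glass jar with a black lid, 46 mm across at the body and 50 mm high, standing on the crate beside the tin. Origin: centre of the underside, z up. About 110 g.
- tile: square terracotta tile, 100 x 100 x 9 mm, fixed flat on the bench between the robot and the shoes. Origin: centre of the underside, so its top is 9 mm above it; edges along x and y.
- mug: white ceramic mug, 78 mm across, 90 mm high, handle at its own +y side, standing on the bench 140 mm or more to one side of the tile. To be left alone. Origin: centre of the underside.
- scraper: flat grey plastic scraper, 142 mm long, 7 mm thick, blade 50 mm wide, lying across the far end of the crate. To be left alone. Origin: on the underside near its middle; x along it to the blade.
There are look-alikes about, which are no part of the job. What is shaped like the shoe_horn but black or red is not meant.

How it is judged:
By the outcome, as a careful person would: the job done as asked, in the order asked, and still so for the second after the job is handed in, with the robot touching nothing.
It also fails if it takes over 125 s, if anything falls off the work surface, if the arm or the gripper's body presses on something with over 40 N, if the wrist force passes 120 N, or if a joint passes its speed limit or range.

## Working session

There is one attempt and no reset: what is moved stays moved. The work goes in short steps, Python scripts to look and compute and a shell command to move; the robot and the scene stay as the last step left them, time stands still between calls to the robot, and variables do not carry over. Pictures are saved under pics/ and viewed, at most 14 in all, crops included, and the job is handed in when it is done.

```bash
mkdir -p pics; ls
cat > h.py <<'E'
import numpy as np,cv2
from scipy.spatial.transform import Rotation as R
from bench import *
def cam(n):
    o=get_obs(); i=get_image(n)
    if n=="wrist":
        T=np.eye(4);T[:3,:3]=R.from_rotvec(o["tcp_rot"]).as_matrix();T[:3,3]=o["position"]
        C=T@np.array(i["hand_eye"])
    else:
        C=np.eye(4);a=np.array(i["attitude"],float)
        C[:3,:3]=a if a.shape==(3,3) else R.from_rotvec(a).as_matrix() if a.size==3 else R.from_quat(a).as_matrix()
        C[:3,3]=i["eye"]
    return i,C
def ray(i,C,u,v,z):
    d=C[:3,:3]@np.array([(u-i["cx"])/i["fx"],(v-i["cy"])/i["fy"],1]);e=C[:3,3]
    return e+d*(z-e[2])/d[2]
def proj(i,C,p):
    c=C[:3,:3].T@(np.array(p)-C[:3,3]);return c[0]/c[2]*i["fx"]+i["cx"],c[1]/c[2]*i["fy"]+i["cy"]
def save(i,f,box=None,s=1):
    a=cv2.cvtColor(i["color"],cv2.COLOR_RGB2BGR)
    if box:a=a[box[1]:box[3],box[0]:box[2]]
    cv2.imwrite("pics/"+f,cv2.resize(a,None,fx=s,fy=s,interpolation=cv2.INTER_CUBIC))
E
python3 - <<'E'
from h import *
import pickle
print(get_obs(),nose_length)
for n in("top","scene"):
    i,C=cam(n);save(i,n+"0.png",None,1.42);pickle.dump((i,C),open(n+".pkl","wb"))
    print(n,i["attitude"],i["eye"],i["fx"],i["fy"],i["cx"],i["cy"])
E
```

```text
pics
{'time_s': 0.0, 'q': array([ 1.15191979e+00,  2.21219534e-01,  1.52763282e+00, -1.00600582e-05,
        1.39469210e+00, -1.26094082e-01]), 'joint_velocities': array([ 0.00046094, -0.00114239,  0.00128102,  0.00168163,  0.00027877,
        0.00063977]), 'effort': array([-4.75530305e-04, -4.96887481e+01, -3.89405036e+01, -3.84410750e-04,
        1.08347894e-02,  1.62560150e-05]), 'position': array([180.15546193, 597.87741222, 252.19179423]), 'tcp_rot': array([-4.58182535e-01, -3.10747875e+00,  2.95645981e-03]), 'ft_force': array([0.07788752, 0.3968656 , 1.01019307]), 'torque': array([-0.00250561,  0.00805844,  0.02687874]), 'gripper_force': 0.0, 'width': 85.36535294837431} 22.0
top [-2.16789721  2.2225552  -0.09053825] [ 396.6442703    83.45148153 1270.58092213] 426.7133818863667 426.7133818863667 283.79438103440805 207.25721672312423
scene [-0.88263574 -2.64025686  0.94393553] [1034.6262544   831.2720168  1234.87768243] 480.20103570818856 480.20103570818856 279.26222948779105 204.35754465970604
```

View pics/top0.png

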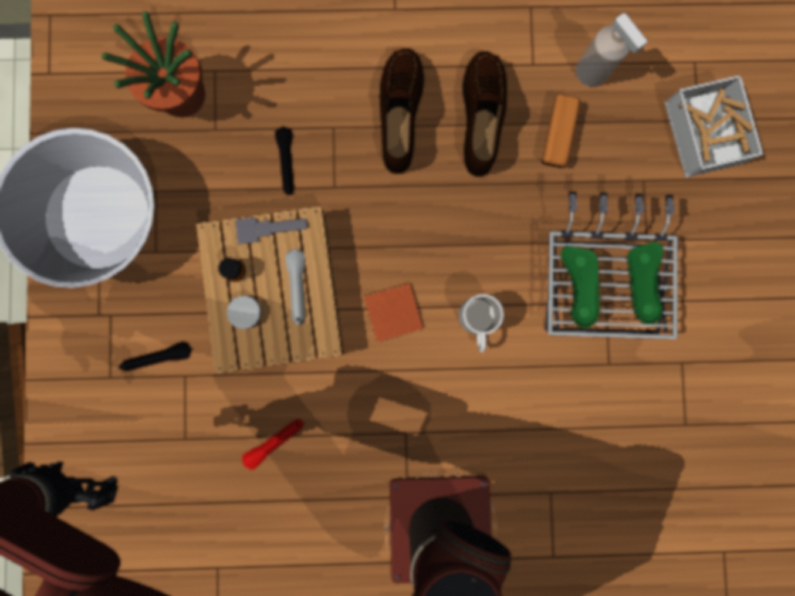

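View pics/scene0.png

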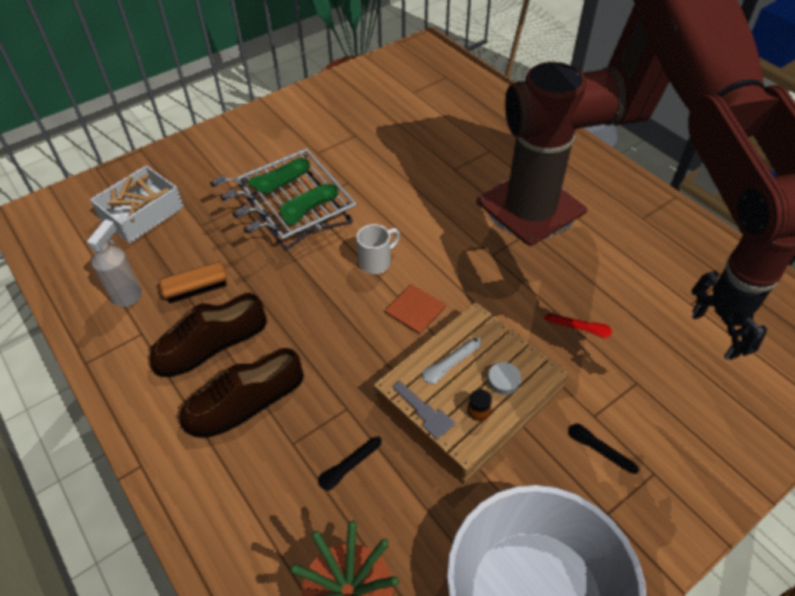

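The top view shows the shoes' heels at (397,170) and (480,173), tile at (393,312), crate on the left (tin at (243,312), jar (231,268), horn (297,285)) and the rack on the right with both insoles at (583,287) and (646,284), fronts up; black and red horns are decoys. Next I segment and zoom.

Run:
```python
from h import *
import pickle
i,C=pickle.load(open("top.pkl","rb"))
hsv=cv2.cvtColor(i["color"],cv2.COLOR_RGB2HSV)
def W(u,v,z):return np.round(ray(i,C,u,v,z),1)
g=((hsv[...,0]>45)&(hsv[...,0]<80)&(hsv[...,1]>120)).astype(np.uint8);g[:,:350]=0
n,l,s,c=cv2.connectedComponentsWithStats(g)
for k in range(1,n):
    if s[k][4]>100:
        ys,xs=np.where(l==k);P=np.array([ray(i,C,u,v,76)[:2] for u,v in zip(xs,ys)])
        m=P.mean(0);w,V=np.linalg.eigh(np.cov((P-m).T));a=V[:,1]*np.sign(V[0,1]);b=np.array([-a[1],a[0]])
        t=(P-m)@a;q=(P-m)@b
        print("insole",m.round(1),"ang",np.arctan2(a[1],a[0]).round(3),"len",t.min().round(),t.max().round())
        for x in range(-80,81,10):
            e=abs(t-x)<5
            if e.any():print(x,q[e].min().round(1),q[e].max().round(1))
x=lambda u,v,z:W(u/1.42,v/1.42,z)
r=((hsv[...,0]<9)&(hsv[...,1]>150)&(hsv[...,2]>110)).astype(np.uint8);r[:200]=0;r[240:]=0;r[:,:250]=0;r[:,305:]=0
ct=max(cv2.findContours(r,0,1)[0],key=cv2.contourArea);re=cv2.minAreaRect(ct);B=cv2.boxPoints(re)
print("tile",[W(*p,9)[:2] for p in B],W(*re[0],9))
print("jar",x(231,268,120),"tin",x(243,312,92),"horn",x(295,255,76),x(299,320,76))
print("crate",[x(*p,70)[:2] for p in((198,222),(322,207),(341,354),(217,372))])
print("heels",x(397,171,10),x(480,174,10),"toe",x(405,49,20),x(486,52,20))
print("clips",x(572,195,120),x(669,198,120),"mug",x(482,314,90))
def crop(b,f,s):save(i,f,b,s)
crop((375,130,490,245),"rack.png",5)
crop((255,20,375,140),"shoes.png",5)
```

```text
insole [ 491.4 -420.1] ang -0.026 len -80.0 79.0
-80 -19.3 11.9
-70 -28.1 20.1
-60 -28.3 20.0
-50 -28.6 25.4
-40 -28.7 25.2
-30 -23.5 27.7
-20 -23.6 27.6
-10 -21.2 27.3
0 -24.2 29.9
10 -21.6 29.7
20 -24.9 32.1
30 -25.1 32.1
40 -28.3 31.8
50 -34.2 34.4
60 -34.4 31.4
70 -31.8 16.8
80 -26.2 -9.1
insole [ 488.5 -294.8] ang 0.083 len -86.0 76.0
-80 -8.9 19.9
-70 -18.7 26.9
-60 -19.8 29.4
-50 -24.1 28.3
-40 -25.2 24.1
-30 -25.5 22.7
-20 -28.1 20.5
-10 -28.5 20.2
0 -30.7 19.1
10 -28.9 20.1
20 -30.4 24.0
30 -31.5 25.7
40 -32.6 33.1
50 -31.2 34.9
60 -31.6 34.2
70 -24.2 33.1
80 17.5 23.2
tile [array([476.3, 139. ]), array([500.7,  51.4]), array([412.6,  27.1]), array([388.4, 114.4])] [444.4  83.    9. ]
jar [530.9 389.5 120. ] tin [447.9 374.3  92. ] horn [558.9 274.9  76. ] [430.2 268.8  76. ]
crate [array([630.4, 467.6]), array([655.2, 220.7]), array([361.3, 188.2]), array([332.5, 431.4])]
heels [741.6  68.1  10. ] [ 731.4 -107.4   10. ] toe [1001.9   44.7   20. ] [ 992.2 -127.7   20. ]
clips [ 657.2 -267.5  120. ] [ 647.2 -455.9  120. ] mug [432.6 -89.8  90. ]
```

View pics/rack.png

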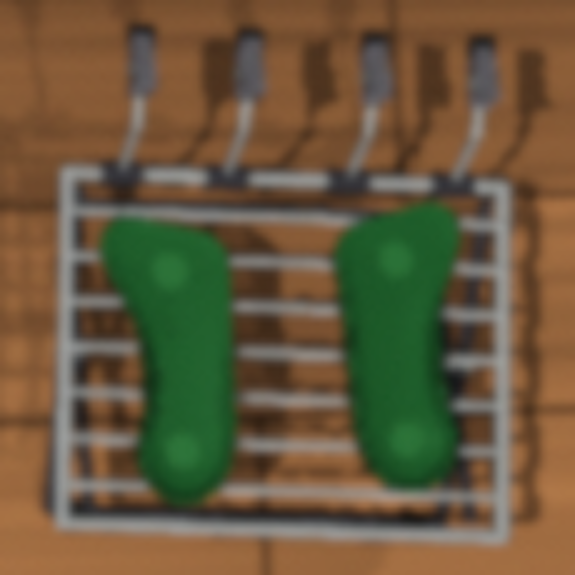

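View pics/shoes.png

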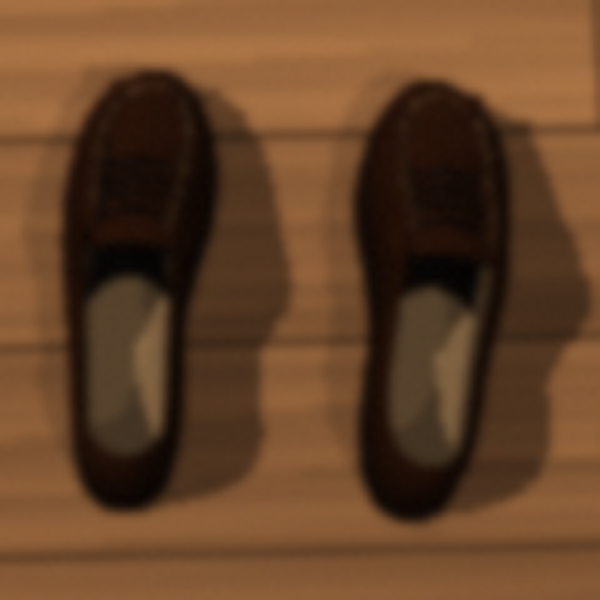

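The left-hand item on the rack (hollow on its left, y≈-295) is the right insole; the right-hand one (hollow on its right, y≈-420) is the left insole. Shoes: heels at crop (125,510) and (412,520). I move over the shoes for a wrist look on the way.

```bash
python3 -m inch '{"delta_pos":[[0,0,-20],[0,0,-20],[0,0,-20],[-20,-30,-10],[-20,-30,-10],[-20,-30,-10],[-20,-30,-10],[-20,-30,-10]],"rot":[[0,0,-0.1],[0,0,-0.1],[0,0,-0.093],[0,0,0],[0,0,0],[0,0,0],[0,0,0],[0,0,0]],"claw":[100,100,100,100,100,100,100,100]}'
python3 -m inch '{"delta_pos":[[-20,-30,-10],[-20,-30,-10],[-20,-30,-10],[-20,-30,-10],[-20,-30,-10],[-20,-30,-10],[-20,-30,-10],[-20,-30,-10]],"rot":[[0,0,0],[0,0,0],[0,0,0],[0,0,0],[0,0,0],[0,0,0],[0,0,0],[0,0,0]],"claw":[100,100,100,100,100,100,100,100]}'
python3 -m inch '{"delta_pos":[[-20,-30,0],[-20,-30,0],[-20,-30,0],[-20,-30,0],[-20,-30,0],[-20,-30,0],[0,0,0],[0,0,0]],"rot":[[0,0,0],[0,0,0],[0,0,0],[0,0,0],[0,0,0],[0,0,0],[0,0,0],[0,0,0]],"claw":[100,100,100,100,100,100,100,100]}'
python3 - <<'E'
from h import *
import pickle
o=get_obs();print(o["position"],o["tcp_rot"],o["q"])
i,C=cam("wrist");save(i,"w1.png",None,1.42);pickle.dump((i,C),open("w1.pkl","wb"))
print(np.round(i["hand_eye"],3),i["fx"])
E
```

```text
time_s: 0.77
position: [280.8, 446.8, 363.2]
tcp_rot: [0.001, -3.141, 0.001]
ft_force: [1.8, 0.4, 0.1]
width: 85.1
gripper_force: 0.0
time_s: 1.43
position: [440.9, 206.8, 443.5]
tcp_rot: [0.0, -3.141, 0.0]
ft_force: [0.3, 1.4, 0.3]
width: 85.7
gripper_force: 0.0
time_s: 2.1
position: [560.9, 26.8, 441.9]
tcp_rot: [-0.005, -3.139, -0.001]
ft_force: [0.1, -0.2, 0.2]
width: 85.4
gripper_force: 0.0
[560.88109162  26.84345979 441.86793216] [-4.67842992e-03 -3.13890134e+00 -5.14208418e-04] [-9.26604176e-02  1.82616824e-02  1.40053272e+00  8.25544113e-05
  1.72550471e+00 -1.66046320e+00]
[[-1.00000e-03 -9.58000e-01 -2.85000e-01  7.24890e+01]
 [ 1.00000e+00 -1.00000e-03 -0.00000e+00 -2.07400e+00]
 [ 0.00000e+00 -2.85000e-01  9.58000e-01 -1.19636e+02]
 [ 0.00000e+00  0.00000e+00  0.00000e+00  1.00000e+00]] 349.3576975219099
```

View pics/w1.png

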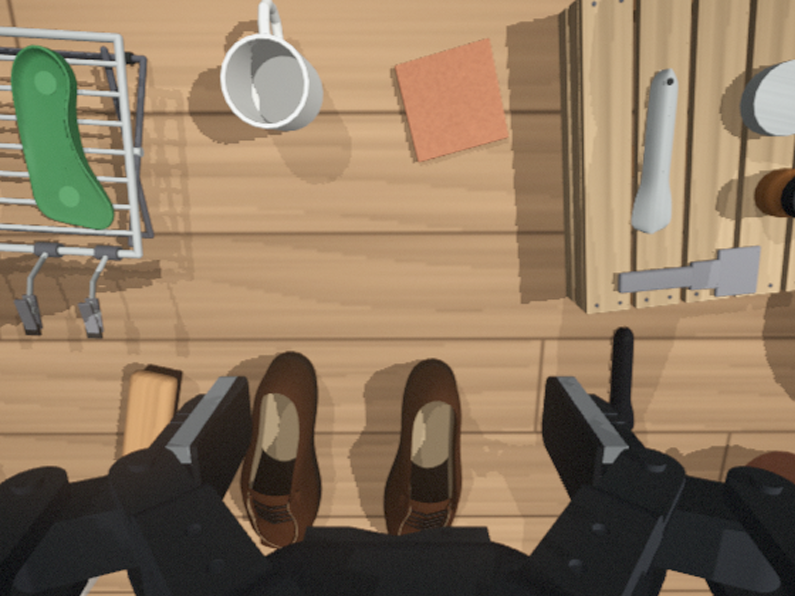

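The wrist view (robot at top) shows left heel at (433,360), right heel (291,352), tile (452,100), horn (655,150) narrow end away from toes at (668,75), and right insole (60,140). I fit outlines numerically.

```bash
cat >> h.py <<'E'
def fit(P,a0,lo,hi,name,half=None):
    """P Nx2 world pts of blob; axis refined on mid/edges in [lo,hi] along from mid-length"""
    a=a0
    for _ in range(6):
        d=np.array([np.cos(a),np.sin(a)]);b=np.array([-d[1],d[0]])
        t=P@d;q=P@b;m=(t.min()+t.max())/2
        xs=np.arange(lo,hi+.1,4.);L=[];U=[]
        for x in xs:
            e=abs(t-m-x)<2.5;L.append(q[e].min());U.append(q[e].max())
        L,U=np.array(L),np.array(U);s=(np.polyfit(xs,L,1)[0]+np.polyfit(xs,U,1)[0])/2
        a+=np.arctan(s)
    mid=(L+U).mean()/2
    c=d*m+b*mid
    print(name,"ang",round(a,4),"len",round(np.ptp(t),1),"mid of length & flanks",c.round(1),"w",(U-L).round(1),"slopes",np.polyfit(xs,L,1)[0].round(3),np.polyfit(xs,U,1)[0].round(3),"rear",(d*t.min()+b*mid).round(1))
    return a,c
def blob(i,C,m,z,seed,s=4):
    M=cv2.resize(m.astype(np.float32),None,fx=s,fy=s,interpolation=cv2.INTER_LINEAR)>.5
    n,l=cv2.connectedComponents(M.astype(np.uint8));k=l[int(seed[1]*s),int(seed[0]*s)]
    if k==0:print("seed off blob")
    ys,xs=np.where(l==k)
    return np.array([ray(i,C,(u+.5)/s-.5,(v+.5)/s-.5,z)[:2] for u,v in zip(xs[::3],ys[::3])])
E
python3 - <<'E'
from h import *
import pickle
i,C=pickle.load(open("w1.pkl","rb"));im=i["color"]
hsv=cv2.cvtColor(im,cv2.COLOR_RGB2HSV);H,S,V=[hsv[...,k].astype(int) for k in range(3)]
k=1/1.42
for p in((433,370),(410,420),(420,400),(433,430),(433,480),(385,420),(390,460),(291,360),(655,190),(600,190),(660,110)):
    print(p,hsv[int(p[1]*k),int(p[0]*k)],end=" ")
g=(H>45)&(H<85)&(S>100)
P=blob(i,C,g,76,(60*k,130*k));fit(P,0,-28,12,"insR")
t=(H<9)&(S>130)&(V>150)
P=blob(i,C,t,9,(452*k,100*k));r=cv2.minAreaRect(P.astype(np.float32));print("tile",r)
for (u,v) in((433,360),(291,352)):print(ray(i,C,u*k,v*k,15).round(1))
h=(S<60)&(V>80)
P=blob(i,C,h,78,(658*k,130*k));fit(P,0.05,-18,18,"horn")
for(u,v,z)in((794-40+8,98,92),):print(ray(i,C,u*k,v*k,z).round(1))
E
```

```text
(433, 370) [ 14 147  64] (410, 420) [ 12 125  59] (420, 400) [ 12 150  63] (433, 430) [ 17  85 141] (433, 480) [ 13 100  41] (385, 420) [ 14 107 131] (390, 460) [ 15 106 140] (291, 360) [ 10 126  65] (655, 190) [ 83   6 180] (600, 190) [ 18  82 198] (660, 110) [ 90   5 150] insR ang 0.0176 len 163.1 mid of length & flanks [ 483.7 -298.4] w [54.7 54.4 54.6 54.4 54.6 55.  54.6 54.8 55.  55.1 55.4] slopes -0.009 0.009 rear [ 402.2 -299.9]
seed off blob
tile ((724.629638671875, 25.19122314453125), (1125.6251220703125, 750.0625), 89.7540054321289)
[734.7  68.   15. ]
[ 723.6 -101.3   15. ]
horn ang 0.0379 len 150.0 mid of length & flanks [497.3 270.3] w [26.9 27.4 26.5 26.6 27.6 27.6 26.8 27.5 27.4 27. ] slopes -0.005 0.005 rear [422.4 267.5]
[449.3 348.9  92. ]
```

Run:
```python
from h import *
import pickle
k=1/1.42
def load(f):
    i,C=pickle.load(open(f,"rb"));hsv=cv2.cvtColor(i["color"],cv2.COLOR_RGB2HSV).astype(int);return i,C,hsv[...,0],hsv[...,1],hsv[...,2]
i,C,H,S,V=load("w1.pkl")
print(hsv:=[H[70,318],S[70,318],V[70,318]])
t=(abs(H-H[70,318])<4)&(S>115)&(V>150)
P=blob(i,C,t,9,(452*k,100*k));print("tile",cv2.minAreaRect(P.astype(np.float32)))
def shoe(i,C,m,seed,z,name,xs):
    n,l=cv2.connectedComponents(m.astype(np.uint8));kk=l[int(seed[1]),int(seed[0])]
    mm=cv2.morphologyEx((l==kk).astype(np.uint8),cv2.MORPH_OPEN,np.ones((3,3)))
    P=blob(i,C,mm,z,seed);x0=P[:,0].min();mid=[];w=[]
    for x in xs:
        e=abs(P[:,0]-x0-x)<3;y=P[e,1];mid.append((y.min()+y.max())/2);w.append(np.ptp(y))
    print(name,"heel x",x0.round(1),"mids",np.round(mid,1),"w",np.round(w))
for z in(10,40):
  m=(V<105)&(S>60);m[350:]=0
  for s,n in(((433*k,366*k),"L"),((291*k,360*k),"R")):shoe(i,C,m,s,z,n+" wrist z%d"%z,range(10,130,10))
j,D,H,S,V=load("top.pkl")
for p in((280,118),(262,75),(278,60),(300,70),(305,90),(338,119)):print(p,H[p[1],p[0]],S[p[1],p[0]],V[p[1],p[0]],end=" ")
m=(V<62);m[:,360:]=0
for z in(10,40):
  for s,n in(((280,118),"L"),((338,119),"R")):shoe(j,D,m,s,z,n+" top z%d"%z,range(10,270,15))
```

```text
[np.int64(10), np.int64(123), np.int64(204)]
tile ((444.6258239746094, 83.59353637695312), (100.43024444580078, 101.42900848388672), 14.879502296447754)
L wrist z10 heel x 735.2 mids [66.1 66.3 65.6 64.9 65.7 66.  66.1 66.5 65.6 65.7 65.  64.2] w [44. 55. 60. 66. 68. 72. 72. 76. 75. 75. 77. 79.]
R wrist z10 heel x 725.3 mids [-104.8 -104.4 -107.  -118.9 -122.  -127.3 -130.6 -138.3 -144.6 -149.8
 -151.1 -157.8] w [ 45.  57.  65.  88.  97. 107. 112. 124. 132. 141. 139. 151.]
L wrist z40 heel x 721.8 mids [63.7 64.1 63.  62.7 63.5 63.8 64.4 63.9 63.5 64.  62.9 62. ] w [44. 52. 58. 62. 67. 68. 69. 72. 71. 70. 73. 76.]
R wrist z40 heel x 712.4 mids [ -97.2  -97.6  -99.9 -112.  -115.8 -119.6 -129.2 -133.4 -136.2 -141.6
 -146.9 -147.6] w [ 44.  55.  62.  86.  95. 102. 117. 124. 126. 132. 141. 144.]
(280, 118) 9 195 17 (262, 75) 14 153 128 (278, 60) 10 193 29 (300, 70) 13 152 82 (305, 90) 13 152 82 (338, 119) 9 228 19 L top z10 heel x 738.5 mids [65.9 65.5 64.4 64.  64.  63.3 62.9 62.5 62.1 59.1 56.8 55.7 53.1 50.4
 49.3 47.4 47.  48.2] w [49. 59. 66. 66. 71. 70. 72. 72. 78. 83. 87. 89. 93. 89. 87. 78. 66. 37.]
R top z10 heel x 728.7 mids [-105.1 -107.8 -108.7 -111.8 -113.5 -117.  -118.9 -123.4 -125.  -124.4
 -123.4 -123.9 -122.9 -123.4 -125.4 -126.3 -126.4 -123.1] w [48. 62. 69. 74. 77. 74. 77. 81. 85. 87. 89. 97. 94. 94. 91. 81. 66. 31.]Traceback (most recent call last):
  File "<stdin>", line 24, in <module>
  File "<stdin>", line 15, in shoe
    return umr_minimum(a, axis, None, out, keepdims, initial, where)
ValueError: zero-size array to reduction operation minimum which has no identity
```

Tile centre (444.6,83.6); shoe heels approx L (736,66), R (726,-104), headings ≈ -0.06/-0.085. Now a closer look over the rack, claw partly closed to see where the fingertips stand.

```bash
python3 -m inch '{"delta_pos":[[-3,-32,12],[-3,-32,12],[-3,-32,12],[-3,-32,12],[-3,-32,12],[-3,-32,12],[-3,-32,12],[-3,-32,12]],"rot":[[0,0,0],[0,0,0],[0,0,0],[0,0,0],[0,0,0],[0,0,0],[0,0,0],[0,0,0]],"claw":[76,76,76,76,76,76,76,76]}'
python3 -m inch '{"delta_pos":[[-3,-32,12],[-3,-32,12],[-3,-32,12],[-3,-32,12],[0,0,0],[0,0,0]],"rot":[[0,0,0],[0,0,0],[0,0,0],[0,0,0],[0,0,0],[0,0,0]],"claw":[76,76,76,76,76,76]}'
python3 - <<'E'
from h import *
import pickle
o=get_obs();print(o["position"],o["tcp_rot"],o["q"].round(3))
i,C=cam("wrist");save(i,"w2.png",None,1.42);pickle.dump((i,C),open("w2.pkl","wb"))
hsv=cv2.cvtColor(i["color"],cv2.COLOR_RGB2HSV);H,S,V=[hsv[...,k].astype(int) for k in range(3)]
g=((H>45)&(H<85)&(S>100)).astype(np.uint8)
n,l,s,c=cv2.connectedComponentsWithStats(g)
for k in range(1,n):
    if s[k][4]>800:
        ys,xs=np.where(l==k);j=np.argmin(np.hypot(xs-c[k][0],ys-c[k][1]))
        P=blob(i,C,g,77,(xs[j],ys[j]));fit(P,0,-28,12,"ins %s"%c[k].round())
E
```

```text
time_s: 2.82
position: [584.6, -227.1, 347.3]
tcp_rot: [-0.004, 3.141, 0.0]
ft_force: [0.5, 0.4, 0.6]
width: 65.0
gripper_force: 0.0
time_s: 3.32
position: [596.2, -355.1, 297.4]
tcp_rot: [-0.001, -3.139, -0.004]
ft_force: [0.2, 0.3, -0.3]
width: 65.2
gripper_force: 0.0
[ 596.16867541 -355.09015878  297.43398874] [-8.62385587e-04 -3.13914552e+00 -3.68341416e-03] [-0.651  0.365  1.267  0.     1.512 -2.221]
ins [211.  76.] ang -0.0262 len 132.9 mid of length & flanks [ 504.3 -416.3] w [51.2 51.  51.7 51.4 51.4 50.9 51.7 53.1 53.9 56.2 57.3] slopes -0.07 0.07 rear [ 437.9 -414.5]
ins [346.  73.] ang 0.0623 len 130.3 mid of length & flanks [ 502.3 -297.5] w [50.6 50.8 50.7 51.4 51.5 51.7 51.6 52.6 54.1 56.1 58.2] slopes -0.082 0.082 rear [ 437.2 -301.6]
```

View pics/w2.png

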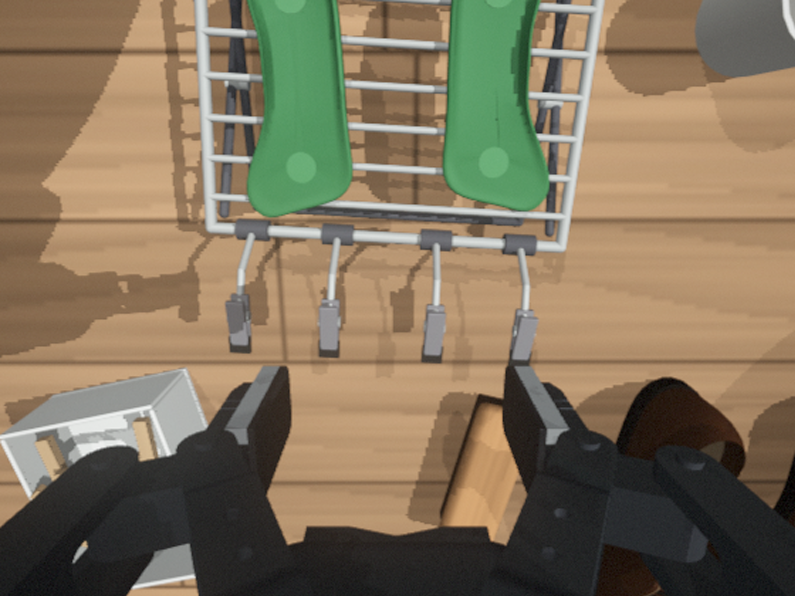

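The picture shows both insoles (fronts at rows ~215 and ~210, heels off frame), clips at rows 235–360, and fingertips at (289,370)/(505,370).

Run:
```python
from h import *
import pickle
i,C=pickle.load(open("w2.pkl","rb"))
print(i["cx"],i["cy"])
hsv=cv2.cvtColor(i["color"],cv2.COLOR_RGB2HSV);H,S,V=[hsv[...,k].astype(int) for k in range(3)]
g=((H>45)&(H<85)&(S>100)).astype(np.uint8)
for z in(74,79):
  for s in((211,76),(346,73)):
    P=blob(i,C,g,z,s);fit(P,0,-48,0,"ins z%d"%z)
```

```text
279.04295782115753 205.68840039204463
ins z74 ang 0.0374 len 133.0 mid of length & flanks [ 502.9 -415.9] w [51.5 51.5 51.2 51.7 51.2 51.1 51.4 51.5 52.  52.  51.8 51.9 53.7] slopes -0.014 0.014 rear [ 436.5 -418.4]
ins z74 ang 0.0075 len 128.7 mid of length & flanks [ 501.9 -297.7] w [51.3 51.2 50.8 50.6 50.8 51.  51.1 51.2 51.5 51.9 52.2 52.3 53.5] slopes -0.02 0.02 rear [ 437.6 -298.2]
ins z79 ang 0.0387 len 131.0 mid of length & flanks [ 503.2 -415. ] w [51.1 50.7 50.5 51.  50.4 50.4 50.6 50.7 51.2 51.2 50.9 51.2 52.9] slopes -0.012 0.013 rear [ 437.7 -417.5]
ins z79 ang 0.0054 len 126.7 mid of length & flanks [ 502.2 -298.6] w [51.1 50.5 50.1 49.8 50.  50.2 50.4 50.5 50.7 51.1 51.5 51.5 52.7] slopes -0.018 0.017 rear [ 438.9 -299. ]
```

```bash
python3 -m inch '{"delta_pos":[[0,0,20],[30,-14,20],[30,-14,20],[30,-14,20],[29,-15,20],[0,0,20],[0,0,0],[0,0,0]],"rot":[[0,0,-0.038],[0,0,0],[0,0,0],[0,0,0],[0,0,0],[0,0,0],[0,0,0],[0,0,0]],"claw":[76,76,76,76,76,76,76,76]}'
python3 -c "
from h import *
o=get_obs();print(o['position'],R.from_rotvec(o['tcp_rot']).as_matrix().round(4))"
```

```text
time_s: 4.03
position: [480.4, -415.2, 179.8]
tcp_rot: [-0.062, 3.141, 0.002]
ft_force: [0.1, 0.2, 0.4]
width: 65.0
gripper_force: 0.0
[ 480.40477712 -415.17031552  179.78292485] [[-9.992e-01 -3.950e-02  0.000e+00]
 [-3.950e-02  9.992e-01  1.100e-03]
 [-1.000e-04  1.100e-03 -1.000e+00]]
```

```bash
python3 -m inch '{"delta_pos":[[1,-1,25],[0,0,25],[0,0,15],[0,0,10],[0,0,8],[0,0,5],[0,0,0],[0,0,0]],"rot":[[0,0,0],[0,0,0],[0,0,0],[0,0,0],[0,0,0],[0,0,0],[0,0,0],[0,0,0]],"claw":[76,76,76,76,76,76,76,76]}'
python3 -m inch '{"delta_pos":[[0,0,0],[0,0,0],[0,0,0],[0,0,0],[0,0,0],[0,0,0]],"rot":[[0,0,0],[0,0,0],[0,0,0],[0,0,0],[0,0,0],[0,0,0]],"claw":[50,50,40,30,20,20]}'
```

```text
time_s: 4.7
position: [479.7, -418.3, 92.4]
tcp_rot: [-0.061, 3.14, -0.002]
ft_force: [-0.7, -0.5, -0.1]
width: 65.0
gripper_force: 0.0
time_s: 5.2
position: [479.7, -419.0, 93.2]
tcp_rot: [-0.06, 3.139, -0.003]
ft_force: [-0.2, 1.1, 5.3]
width: 48.0
gripper_force: 62.4
```

Held at 48 mm. Lift, check, and carry it behind the left shoe.

```bash
python3 -m inch '{"delta_pos":[[0,0,-8],[0,0,-15],[0,0,-25],[0,0,-25],[0,0,-25],[0,0,-20],[0,0,0],[0,0,0]],"rot":[[0,0,0],[0,0,0],[0,0,0],[0,0,0],[0,0,0.05],[0,0,0.049],[0,0,0],[0,0,0]],"claw":[20,20,20,20,20,20,20,20]}'
python3 -m inch '{"delta_pos":[[-4,17,0],[-7,34,0],[-7,34,0],[-7,34,0],[-7,34,0],[-7,34,0],[-7,34,0],[-7,34,0]],"rot":[[0,0,0],[0,0,0],[0,0,0],[0,0,0],[0,0,0],[0,0,0],[0,0,0],[0,0,0]],"claw":[20,20,20,20,20,20,20,20]}'
python3 -m inch '{"delta_pos":[[-7,34,0],[-7,34,0],[-7,34,0],[-7,34,0],[-7,34,0],[-7,34,0],[-7,34,0],[-5,12,0]],"rot":[[0,0,0],[0,0,0],[0,0,0],[0,0,0],[0,0,0],[0,0,0],[0,0,0],[0,0,0]],"claw":[20,20,20,20,20,20,20,20]}'
python3 - <<'E'
from h import *
import pickle
o=get_obs();print(o["position"],R.from_rotvec(o['tcp_rot']).as_matrix().round(4))
i,C=cam("wrist");save(i,"w3.png",None,1.42);pickle.dump((i,C),open("w3.pkl","wb"))
E
```

```text
time_s: 5.87
position: [479.3, -418.7, 211.0]
tcp_rot: [0.094, 3.138, -0.004]
ft_force: [0.1, -0.1, -0.9]
width: 47.9
gripper_force: 61.9
time_s: 6.53
position: [546.1, -163.7, 206.8]
tcp_rot: [-0.094, -3.136, -0.003]
ft_force: [0.7, 0.6, -0.2]
width: 47.8
gripper_force: 62.0
time_s: 7.2
position: [614.9, 84.7, 206.8]
tcp_rot: [-0.089, -3.136, -0.003]
ft_force: [-0.1, 0.4, -0.4]
width: 48.2
gripper_force: 62.0
[614.87014228  84.69181808 206.77117839] [[-0.9984  0.0564 -0.004 ]
 [ 0.0564  0.9984  0.002 ]
 [ 0.0041  0.0018 -1.    ]]
```

View pics/w3.png

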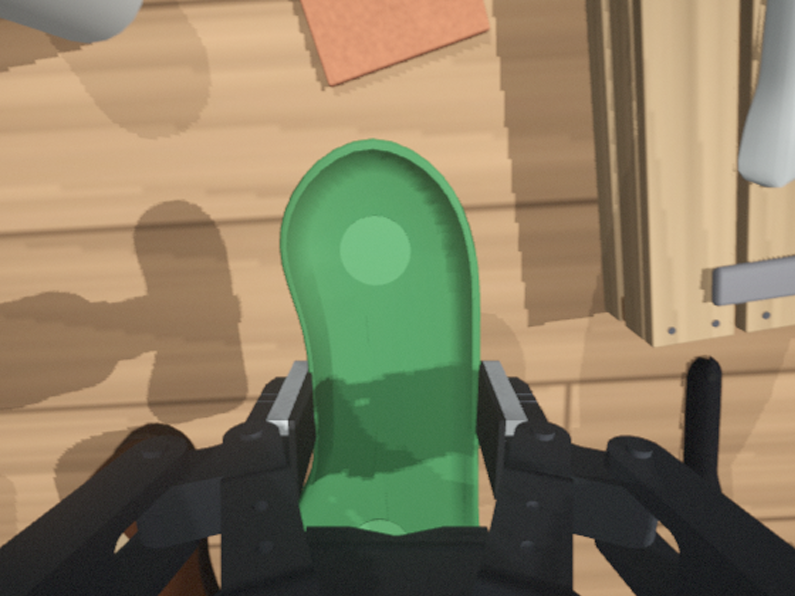

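The insole is held straight, rear end at (373,140). I lower it to the bench and release.

```bash
python3 -m inch '{"delta_pos":[[0,-3,30],[0,-2.5,38],[0,0,38],[0,0,35],[0,0,20],[0,0,10],[0,0,4],[0,0,0]],"rot":[[0,0,0],[0,0,0],[0,0,0],[0,0,0],[0,0,0],[0,0,0],[0,0,0],[0,0,0]],"claw":[20,20,20,20,20,20,20,20]}'
python3 -m inch '{"delta_pos":[[0,0,2],[0,0,2],[0,0,2],[0,0,0]],"rot":[[0,0,0],[0,0,0],[0,0,0],[0,0,0]],"claw":[20,20,20,20]}'
```

```text
time_s: 7.92
position: [615.2, 73.7, 33.3]
tcp_rot: [-0.095, -3.138, 0.0]
ft_force: [-0.1, 0.0, -0.1]
width: 48.0
gripper_force: 62.0
time_s: 8.25
position: [616.7, 74.0, 29.2]
tcp_rot: [0.095, 3.139, 0.0]
ft_force: [-0.7, 0.3, -1.2]
width: 47.9
gripper_force: 62.0
```

```bash
python3 -m inch '{"delta_pos":[[0,3,0],[0,2.3,1],[0,0,2],[0,0,1.5],[0,0,1],[0,0,0]],"rot":[[0,0,0],[0,0,0],[0,0,0],[0,0,0],[0,0,0],[0,0,0]],"claw":[20,20,20,20,20,20]}'
```

```text
time_s: 8.75
position: [616.3, 79.5, 23.2]
tcp_rot: [-0.095, -3.14, -0.0]
ft_force: [-2.6, 1.0, 4.0]
width: 47.8
gripper_force: 62.5
```

```bash
python3 -m inch '{"delta_pos":[[0,0,0],[0,0,0],[0,0,0],[0,0,-15],[0,0,-35],[0,0,-40],[0,0,-40],[0,0,-35]],"rot":[[0,0,0],[0,0,0],[0,0,0],[0,0,0],[0,0,0],[0,0,0],[0,0,-0.036],[0,0,-0.036]],"claw":[76,76,76,76,76,76,76,76]}'
python3 -m inch '{"delta_pos":[[6,-16,0],[12,-32,0],[12,-32,0],[12,-32,0],[12,-32,0],[12,-32,0],[12,-32,0],[12,-32,0]],"rot":[[0,0,0],[0,0,0],[0,0,0],[0,0,0],[0,0,0],[0,0,0],[0,0,0],[0,0,0]],"claw":[76,76,76,76,76,76,76,76]}'
python3 -m inch '{"delta_pos":[[12,-32,0],[12,-32,0],[12,-32,0],[12,-32,0],[6.5,-8,0],[0,0,0],[0,0,0],[0,0,0]],"rot":[[0,0,0],[0,0,0],[0,0,0],[0,0,0],[0,0,0],[0,0,0],[0,0,0],[0,0,0]],"claw":[76,76,76,76,76,76,76,76]}'
```

```text
time_s: 9.42
position: [616.7, 79.2, 191.7]
tcp_rot: [-0.02, 3.139, -0.0]
ft_force: [1.5, 0.3, 0.3]
width: 65.1
gripper_force: 0.0
time_s: 10.08
position: [528.4, -163.2, 189.2]
tcp_rot: [-0.018, 3.14, -0.001]
ft_force: [-0.2, -0.1, -0.3]
width: 65.0
gripper_force: 0.0
time_s: 10.75
position: [476.5, -297.3, 188.2]
tcp_rot: [-0.018, 3.141, 0.001]
ft_force: [0.0, -0.3, 0.5]
width: 64.5
gripper_force: 0.0
```

```bash
python3 -m inch '{"delta_pos":[[0,-1,30],[0,0,25],[0,0,15],[0,0,12],[0,0,8],[0,0,5],[0,0,0],[0,0,0]],"rot":[[0,0,0],[0,0,0],[0,0,0],[0,0,0],[0,0,0],[0,0,0],[0,0,0],[0,0,0]],"claw":[76,76,76,76,76,76,76,76]}'
python3 -m inch '{"delta_pos":[[0,0,0],[0,0,0],[0,0,0],[0,0,0],[0,0,0],[0,0,0]],"rot":[[0,0,0],[0,0,0],[0,0,0],[0,0,0],[0,0,0],[0,0,0]],"claw":[50,50,40,30,20,20]}'
python3 -m inch '{"delta_pos":[[0,0,-8],[0,0,-15],[0,0,-25],[0,0,-25],[0,0,-25],[0,0,-20],[0,0,0],[0,0,0]],"rot":[[0,0,0],[0,0,0],[0,0,0],[0,0,0],[0,0,0.048],[0,0,0.048],[0,0,0],[0,0,0]],"claw":[20,20,20,20,20,20,20,20]}'
```

```text
time_s: 11.42
position: [476.7, -299.4, 93.5]
tcp_rot: [-0.018, 3.141, -0.001]
ft_force: [0.6, -0.2, 1.2]
width: 65.1
gripper_force: 0.0
time_s: 11.92
position: [477.1, -300.1, 94.6]
tcp_rot: [-0.017, 3.139, -0.003]
ft_force: [-0.3, 0.8, 5.5]
width: 47.7
gripper_force: 62.3
time_s: 12.58
position: [476.7, -299.9, 212.5]
tcp_rot: [0.132, 3.136, -0.003]
ft_force: [-0.1, 0.5, -1.3]
width: 47.5
gripper_force: 61.9
```

```bash
python3 -m inch '{"delta_pos":[[-7,13,0],[-14,26,0],[-14,26,0],[-14,26,0],[-14,26,0],[-14,26,0],[-14,26,0],[-14,26,0]],"rot":[[0,0,0],[0,0,0],[0,0,0],[0,0,0],[0,0,0],[0,0,0],[0,0,0],[0,0,0]],"claw":[20,20,20,20,20,20,20,20]}'
python3 -m inch '{"delta_pos":[[-6,15,10],[0,0,30],[0,0,30],[0,0,0],[0,0,0],[0,0,0]],"rot":[[0,0,0],[0,0,0],[0,0,0],[0,0,0],[0,0,0],[0,0,0]],"claw":[20,20,20,20,20,20]}'
python3 - <<'E'
from h import *
o=get_obs();i,C=cam("wrist")
hsv=cv2.cvtColor(i["color"],cv2.COLOR_RGB2HSV)
g=((hsv[...,0]>45)&(hsv[...,0]<85)&(hsv[...,1]>100))
n,l,s,c=cv2.connectedComponentsWithStats(g.astype(np.uint8));k=1+np.argmax(s[1:,4])
ys,xs=np.where(l==k);v=ys.min();u=xs[ys<=v+1].mean()
p=ray(i,C,u,v,o["position"][2]-11);Rm=R.from_rotvec(o["tcp_rot"]).as_matrix()
print(o["position"],u,v,"rear in tool",Rm.T@(p-o["position"]))
E
```

```text
time_s: 13.25
position: [596.7, -112.2, 208.5]
tcp_rot: [-0.131, -3.135, -0.001]
ft_force: [0.6, -0.2, -0.7]
width: 47.5
gripper_force: 61.9
time_s: 13.75
position: [604.4, -99.7, 141.1]
tcp_rot: [-0.133, -3.138, -0.0]
ft_force: [0.2, -0.6, -1.0]
width: 48.0
gripper_force: 62.1
[604.44398691 -99.71303578 141.09383482] 296.0 96 rear in tool [74.28215646  3.97178674 11.03677601]
```

```bash
python3 -m inch '{"delta_pos":[[0,0,30],[0,0,35],[0,0,25],[0,0,12],[0,0,6],[0,0,2],[0,0,0],[0,0,0]],"rot":[[0,0,0],[0,0,0],[0,0,0],[0,0,0],[0,0,0],[0,0,0],[0,0,0],[0,0,0]],"claw":[20,20,20,20,20,20,20,20]}'
python3 -m inch '{"delta_pos":[[0,0,2],[0,0,2],[0,0,1.5],[0,0,0],[0,0,0]],"rot":[[0,0,0],[0,0,0],[0,0,0],[0,0,0],[0,0,0]],"claw":[20,20,20,20,20]}'
```

```text
time_s: 14.47
position: [606.2, -100.0, 33.1]
tcp_rot: [0.133, 3.135, -0.001]
ft_force: [-0.1, -0.4, -0.5]
width: 47.6
gripper_force: 62.1
time_s: 14.88
position: [604.4, -99.4, 25.3]
tcp_rot: [-0.133, -3.139, -0.0]
ft_force: [-0.3, -0.7, -0.2]
width: 47.5
gripper_force: 62.1
```

```bash
python3 -m inch '{"delta_pos":[[0,0,1],[0,0,0],[0,0,0],[0,0,0],[0,0,-15],[0,0,-35],[0,0,-40],[0,0,-40]],"rot":[[0,0,0],[0,0,0],[0,0,0],[0,0,0],[0,0,0],[0,0,0],[0,0,0],[0,0,0]],"claw":[20,76,76,76,76,76,76,76]}'
python3 -m inch '{"delta_pos":[[0,25,-30],[0,25,-30],[0,25,-30],[0,25,-30],[0,0,-30],[0,0,-30],[0,0,0],[0,0,0]],"rot":[[0,0,0],[0,0,0],[0,0,0],[0,0,0],[0,0,-0.06],[0,0,-0.06],[0,0,0],[0,0,0]],"claw":[60,60,60,60,60,60,60,60]}'
python3 - <<'E'
from h import *
import pickle
o=get_obs();print(o["position"],o["tcp_rot"])
i,C=cam("wrist");save(i,"w4.png",None,1.42);pickle.dump((i,C),open("w4.pkl","wb"))
hsv=cv2.cvtColor(i["color"],cv2.COLOR_RGB2HSV);H,S,V=[hsv[...,k].astype(int) for k in range(3)]
g=((H>45)&(H<85)&(S>100)).astype(np.uint8)
n,l,s,c=cv2.connectedComponentsWithStats(g)
for k in range(1,n):
    if s[k][4]>800:
        ys,xs=np.where(l==k);j=np.argmin(np.hypot(xs-c[k][0],ys-c[k][1]))
        P=blob(i,C,g,7,(xs[j],ys[j]));fit(P,-.06,-32,14,"ins %s"%c[k].round())
E
```

```text
time_s: 15.55
position: [603.5, -99.2, 154.7]
tcp_rot: [-0.133, -3.136, -0.001]
ft_force: [0.5, -0.6, -0.6]
width: 65.0
gripper_force: 0.0
time_s: 16.22
position: [614.1, 0.3, 337.3]
tcp_rot: [-0.056, 3.136, -0.001]
ft_force: [-0.4, -0.4, -0.3]
width: 51.3
gripper_force: 0.0
[6.14051513e+02 3.22850377e-01 3.37330852e+02] [-5.55387977e-02  3.13569467e+00 -1.34131137e-03]
ins [202. 142.] ang -0.1932 len 145.3 mid of length & flanks [ 602.  -104.7] w [50.9 47.  45.9 43.1 42.2 41.8 40.5 40.4 42.5 43.2 43.3 42.8] slopes 0.07 -0.063 rear [530.8 -90.5]
ins [337. 166.] ang -0.0217 len 160.2 mid of length & flanks [622.9  77. ] w [49.6 49.  48.9 48.8 47.7 48.  47.5 48.  47.8 47.2 49.4 48.7] slopes 0.009 -0.009 rear [542.8  78.7]
```

View pics/w4.png

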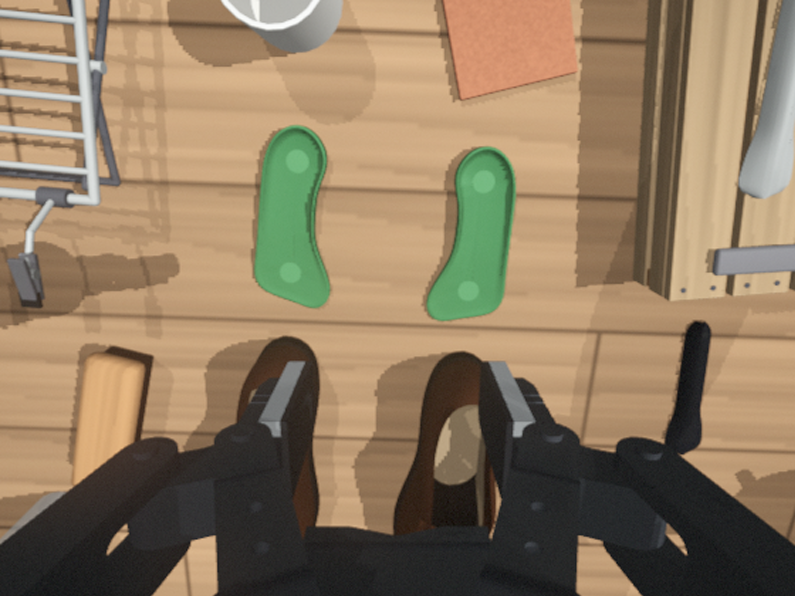

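Both insoles lie behind their heels (heels at (290,338) and (460,353); fronts at (310,306) and (450,318)). I check gap and alignment in this same picture (right mask was ragged).

Run:
```python
from h import *
import pickle
i,C=pickle.load(open("w4.pkl","rb"))
C=C.copy();C[:3,3]+=[0,2,0]
hsv=cv2.cvtColor(i["color"],cv2.COLOR_RGB2HSV);H,S,V=[hsv[...,k].astype(int) for k in range(3)]
g=((H>45)&(H<90)&(S>70)).astype(np.uint8)
for s,a in(((337,166),-.06),((200,140),-.085)):
    P=blob(i,C,g,6,s);fit(P,a,-32,14,"ins")
    d=np.array([np.cos(a),np.sin(a)]);b=np.array([-d[1],d[0]]);t=P@d;q=P@b;m=(t.min()+t.max())/2
    print("front/rear",t.max().round(1),t.min().round(1),"heel slices mid",[round((q[abs(t-m-x)<2].min()+q[abs(t-m-x)<2].max())/2,1) for x in(-70,-60,-50,-30,-10,10)],"w",[round(np.ptp(q[abs(t-m-x)<2]),1) for x in(-70,-60,-50,-30,-10,10,50)])
m=((V<105)&(S>60)).astype(np.uint8);m[275:]=0
for s,a in(((325,262),-.06),((204,250),-.085)):
    P=blob(i,C,m,15,s)
    d=np.array([np.cos(a),np.sin(a)]);b=np.array([-d[1],d[0]]);t=P@d;q=P@b
    print("shoe heel t",t.min().round(1),"mids",[round((q[abs(t-t.min()-x)<1.5].min()+q[abs(t-t.min()-x)<1.5].max())/2,1) for x in(3,6,10,15,20)])
```

```text
ins ang -0.0386 len 163.8 mid of length & flanks [623.7  78.7] w [51.4 49.9 49.6 50.  50.5 49.2 50.2 50.1 50.3 50.9 51.5 52.4] slopes -0.016 0.016 rear [541.9  81.8]
front/rear 700.4 536.1 heel slices mid [np.float64(109.7), np.float64(110.6), np.float64(111.7), np.float64(114.6), np.float64(116.2), np.float64(115.9)] w [np.float64(43.4), np.float64(51.4), np.float64(53.1), np.float64(51.3), np.float64(49.4), np.float64(51.8), np.float64(69.1)]
ins ang -0.1066 len 164.0 mid of length & flanks [ 610.9 -100.3] w [51.7 50.5 51.6 50.9 50.3 50.  50.1 51.2 51.4 50.2 51.  51.7] slopes 0.0 -0.0 rear [529.4 -91.5]
front/rear 699.8 535.3 heel slices mid [np.float64(-41.9), np.float64(-42.7), np.float64(-43.5), np.float64(-46.7), np.float64(-48.0), np.float64(-47.4)] w [np.float64(43.9), np.float64(51.8), np.float64(54.4), np.float64(51.5), np.float64(49.8), np.float64(51.5), np.float64(68.8)]
shoe heel t 727.0 mids [np.float64(111.5), np.float64(110.9), np.float64(113.0), np.float64(112.0), np.float64(111.4)]
shoe heel t 727.9 mids [np.float64(-36.2), np.float64(-36.9), np.float64(-37.0), np.float64(-37.7), np.float64(-37.1)]
```

Insoles are as wanted within 2–4 mm (gaps ≈28 mm, centres L (624,73), R (612,-94)). Now the horn at (497,272).

```bash
python3 -m inch '{"delta_pos":[[12,31,15],[12,31,15],[12,31,15],[12,31,15],[12,31,15],[12,31,15],[12,31,15],[12,31,15]],"rot":[[0,0,0],[0,0,0],[0,0,0],[0,0,0],[0,0,0],[0,0,0],[0,0,0],[0,0,0]],"claw":[52,52,52,52,52,52,52,52]}'
python3 -m inch '{"delta_pos":[[11,28,15],[0,0,20],[0,0,20],[0,0,0],[0,0,0],[0,0,0]],"rot":[[0,0,0],[0,0,0],[0,0,0],[0,0,0],[0,0,0],[0,0,0]],"claw":[52,52,52,52,52,52]}'
python3 - <<'E'
from h import *
import pickle
o=get_obs();print(o["position"],o["tcp_rot"],o["width"])
i,C=cam("wrist");save(i,"w5.png",None,1.42);pickle.dump((i,C),open("w5.pkl","wb"))
E
```

```text
time_s: 16.93
position: [506.2, 245.3, 211.4]
tcp_rot: [0.053, -3.138, 0.002]
ft_force: [0.6, 0.3, -0.9]
width: 44.2
gripper_force: 0.0
time_s: 17.43
position: [496.4, 271.8, 159.3]
tcp_rot: [0.054, -3.141, 0.0]
ft_force: [0.1, 0.7, -0.3]
width: 44.6
gripper_force: 0.0
[496.39288401 271.81326259 159.32801684] [ 5.38258718e-02 -3.14051399e+00  4.30067339e-04] 44.58772080085065
```

View pics/w5.png

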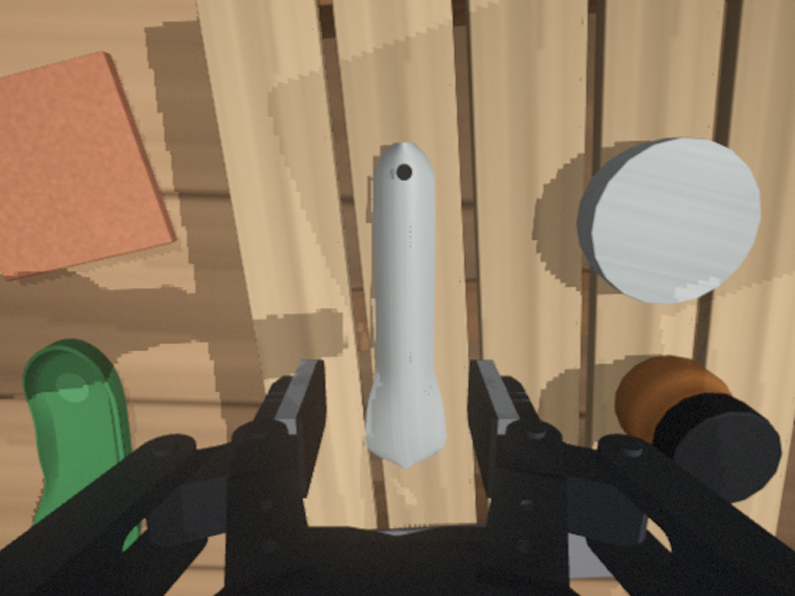

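The horn is centred between the fingers, ends at (405,142) and (405,466); tin at (672,222), jar lid at (717,447). Descend and grip.

```bash
python3 -m inch '{"delta_pos":[[0,3,15],[0,0,20],[0,0,14],[0,0,8],[0,0,5],[0,0,3],[0,0,0],[0,0,0]],"rot":[[0,0,0],[0,0,0],[0,0,0],[0,0,0],[0,0,0],[0,0,0],[0,0,0],[0,0,0]],"claw":[52,52,52,52,52,52,52,52]}'
python3 -m inch '{"delta_pos":[[0,0,0],[0,0,0],[0,0,0],[0,0,0],[0,0,0],[0,0,0]],"rot":[[0,0,0],[0,0,0],[0,0,0],[0,0,0],[0,0,0],[0,0,0]],"claw":[40,30,20,10,5,5]}'
python3 - <<'E'
from h import *
import pickle
i,C=pickle.load(open("w5.pkl","rb"))
Rz=C[:3,:3];k=1/1.42
for b in(0,2):
  D=C.copy();D[:3,3]+=[0,b,0]
  # tin top disc extents: left edge, right, top,bottom
  print(b,"tin L/R",ray(i,D,583*k,208*k,92).round(1),ray(i,D,760*k,215*k,92).round(1),"jar lid L/R",ray(i,D,655*k,440*k,120).round(1),ray(i,D,781*k,448*k,120).round(1))
E
```

```text
time_s: 18.15
position: [496.9, 275.4, 95.3]
tcp_rot: [-0.055, 3.14, 0.001]
ft_force: [-0.5, 0.2, 0.8]
width: 44.8
gripper_force: 0.0
time_s: 18.65
position: [496.9, 275.5, 95.5]
tcp_rot: [-0.055, 3.139, 0.001]
ft_force: [-1.4, 0.2, 5.5]
width: 24.3
gripper_force: 59.6
0 tin L/R [444.4 337.8  92. ] [444.8 404.7  92. ] jar lid L/R [524.6 365.5 120. ] [526.4 412.5 120. ]
2 tin L/R [444.4 339.8  92. ] [444.8 406.7  92. ] jar lid L/R [524.6 367.5 120. ] [526.4 414.5 120. ]
```

```bash
python3 -m inch '{"delta_pos":[[0,0,-8],[0,0,-20],[0,0,-35],[0,0,-35],[0,0,0],[-8,-15,0],[-15,-31,0],[-15,-31,0]],"rot":[[0,0,0],[0,0,0],[0,0,0.054],[0,0,0.053],[0,0,0],[0,0,0],[0,0,0],[0,0,0]],"claw":[5,5,5,5,5,5,5,5]}'
python3 -m inch '{"delta_pos":[[-15,-31,0],[-15,-31,0],[-15,-31,0],[-15,-31,0],[-15,-31,0],[-15,-31,0],[-15,-31,0],[0,0,0]],"rot":[[0,0,0],[0,0,0],[0,0,0],[0,0,0],[0,0,0],[0,0,0],[0,0,0],[0,0,0]],"claw":[5,5,5,5,5,5,5,5]}'
python3 -m inch '{"delta_pos":[[0,0,30],[0,0,30],[0,0,30],[0,0,20],[0,0,0],[0,0,0]],"rot":[[0,0,0],[0,0,0],[0,0,0],[0,0,0],[0,0,0],[0,0,0]],"claw":[5,5,5,5,5,5]}'
```

```text
time_s: 19.32
position: [528.5, 195.8, 192.9]
tcp_rot: [0.108, 3.139, 0.001]
ft_force: [0.6, -0.7, 0.2]
width: 24.0
gripper_force: 59.1
time_s: 19.98
position: [619.4, -34.2, 192.6]
tcp_rot: [0.12, 3.137, -0.004]
ft_force: [-0.9, 0.9, -0.0]
width: 23.8
gripper_force: 59.1
time_s: 20.48
position: [616.5, -27.7, 81.2]
tcp_rot: [-0.112, -3.136, -0.001]
ft_force: [1.1, -0.0, -0.5]
width: 24.0
gripper_force: 59.1
```

```bash
python3 -m inch '{"delta_pos":[[0,9,0],[0,8,10],[0,0,20],[0,0,12],[0,0,6],[0,0,0],[0,0,0],[0,0,0]],"rot":[[0,0,0],[0,0,0],[0,0,0],[0,0,0],[0,0,0],[0,0,0],[0,0,0],[0,0,0]],"claw":[5,5,5,5,5,5,5,5]}'
python3 -m inch '{"delta_pos":[[0,0,2],[0,0,2],[0,0,1],[0,0,0],[0,0,0]],"rot":[[0,0,0],[0,0,0],[0,0,0],[0,0,0],[0,0,0]],"claw":[5,5,5,5,5]}'
```

```text
time_s: 21.15
position: [619.7, -11.4, 35.2]
tcp_rot: [0.113, 3.138, -0.0]
ft_force: [0.4, -0.4, -0.6]
width: 23.6
gripper_force: 59.1
time_s: 21.57
position: [618.9, -11.3, 29.3]
tcp_rot: [-0.113, -3.139, -0.0]
ft_force: [-0.3, -0.1, -0.8]
width: 24.0
gripper_force: 59.1
```

```bash
python3 -m inch '{"delta_pos":[[0,0,2],[0,0,1.5],[0,0,0],[0,0,0],[0,0,0],[0,0,-10],[0,0,-30],[0,0,-40]],"rot":[[0,0,0],[0,0,0],[0,0,0],[0,0,0],[0,0,0],[0,0,0],[0,0,0],[0,0,0]],"claw":[5,5,46,46,46,46,46,46]}'
python3 -m inch '{"delta_pos":[[0,0,-40],[0,0,-40],[9,17,-20],[18,33,0],[18,33,0],[18,33,0],[18,33,0],[18,33,0]],"rot":[[0,0,0],[0,0,0],[0,0,0],[0,0,0],[0,0,0],[0,0,0],[0,0,0],[0,0,0]],"claw":[46,46,100,100,100,100,100,100]}'
python3 -m inch '{"delta_pos":[[18,33,0],[18,33,0],[18,33,0],[18,33,0],[18,33,0],[13,22,0],[0,0,0],[0,0,0]],"rot":[[0,0,0],[0,0,0],[0,0,0],[0,0,0],[0,0,0],[0,0,0],[0,0,0],[0,0,0]],"claw":[100,100,100,100,100,100,100,100]}'
python3 - <<'E'
from h import *
import pickle
o=get_obs();print(o["position"],o["tcp_rot"],o["width"])
i,C=cam("wrist");save(i,"w6.png",None,1.42);pickle.dump((i,C),open("w6.pkl","wb"))
E
```

```text
time_s: 22.23
position: [616.0, -10.9, 103.5]
tcp_rot: [-0.113, -3.132, -0.001]
ft_force: [0.4, 0.4, -0.8]
width: 39.4
gripper_force: 0.0
time_s: 22.9
position: [532.5, 178.7, 207.1]
tcp_rot: [0.113, 3.138, 0.001]
ft_force: [0.9, 0.2, -0.0]
width: 85.2
gripper_force: 0.0
time_s: 23.57
position: [443.2, 372.4, 206.6]
tcp_rot: [0.108, 3.139, 0.0]
ft_force: [0.2, -1.3, 0.3]
width: 85.2
gripper_force: 0.0
[443.22834375 372.3809835  206.62637101] [1.07745625e-01 3.13888636e+00 3.02389898e-04] 85.21714365397058
```

View pics/w6.png

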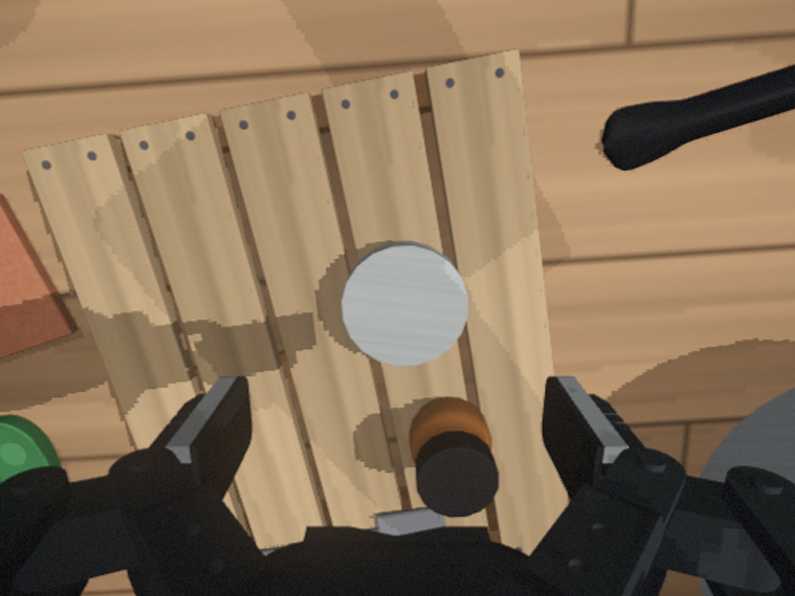

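Tin centre at (405,306), jar lid at (457,472), fingertips at (247,380)/(545,380). I centre on the tin, descend and grip.

```bash
python3 -m inch '{"delta_pos":[[-4,3.5,25],[0,0,35],[0,0,25],[0,0,15],[0,0,8],[0,0,3],[0,0,0],[0,0,0]],"rot":[[0,0,0],[0,0,0],[0,0,0],[0,0,0],[0,0,0],[0,0,0],[0,0,0],[0,0,0]],"claw":[100,100,100,100,100,100,100,100]}'
python3 -m inch '{"delta_pos":[[0,0,0],[0,0,0],[0,0,0],[0,0,0],[0,0,0],[0,0,0]],"rot":[[0,0,0],[0,0,0],[0,0,0],[0,0,0],[0,0,0],[0,0,0]],"claw":[80,70,60,50,50,50]}'
```

```text
time_s: 24.28
position: [449.4, 374.5, 96.3]
tcp_rot: [0.114, 3.138, 0.002]
ft_force: [-0.4, -1.0, 0.6]
width: 85.3
gripper_force: 0.0
time_s: 24.78
position: [449.5, 375.3, 97.3]
tcp_rot: [0.112, 3.136, 0.003]
ft_force: [-1.7, -1.3, 6.9]
width: 61.3
gripper_force: 65.7
```

```bash
python3 -m inch '{"delta_pos":[[0,0,-8],[0,0,-20],[0,0,-35],[0,0,-35],[-1,-16,0],[-2,-32,0],[-2,-32,0],[-2,-32,0]],"rot":[[0,0,0],[0,0,0],[0,0,0],[0,0,0],[0,0,0],[0,0,0],[0,0,0],[0,0,0]],"claw":[50,50,50,50,50,50,50,50]}'
python3 -m inch '{"delta_pos":[[-2,-32,0],[-2,-32,0],[-2,-32,0],[-2,-32,0],[-2,-32,0],[-2,-16,0],[0,0,0],[0,0,0]],"rot":[[0,0,0],[0,0,0],[0,0,0],[0,0,0],[0,0,0],[0,0,0],[0,0,0],[0,0,0]],"claw":[50,50,50,50,50,50,50,50]}'
python3 - <<'E'
from h import *
import pickle
o=get_obs();print(o["position"],o["tcp_rot"],o["width"])
i,C=cam("wrist");save(i,"w7.png",None,1.42);pickle.dump((i,C),open("w7.pkl","wb"))
E
```

```text
time_s: 25.45
position: [446.8, 261.5, 193.7]
tcp_rot: [0.11, 3.139, 0.0]
ft_force: [1.2, -0.6, -1.3]
width: 61.4
gripper_force: 65.6
time_s: 26.12
position: [446.6, 85.3, 193.5]
tcp_rot: [0.116, 3.138, 0.001]
ft_force: [-0.1, 0.6, -0.6]
width: 61.3
gripper_force: 65.6
[446.64813743  85.30694511 193.46257989] [1.16352377e-01 3.13848964e+00 6.59508423e-04] 61.33651661954481
```

View pics/w7.png

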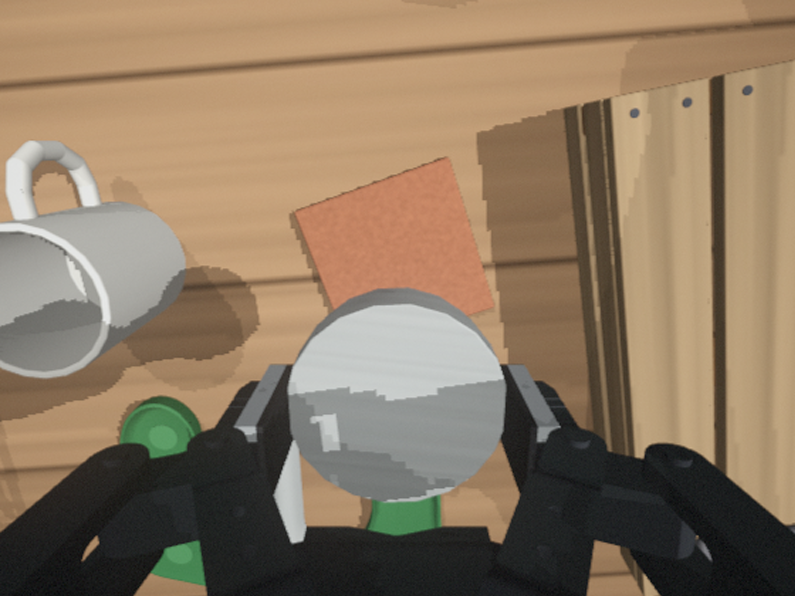

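The tin sits centred in the pads (289–505), tile corners at (293,212), (447,157), (493,306): only ~1.5 mm off centre. Lower.

```bash
python3 -m inch '{"delta_pos":[[1.5,0,25],[0,0,38],[0,0,38],[0,0,30],[0,0,14],[0,0,6],[0,0,0],[0,0,0]],"rot":[[0,0,0],[0,0,0],[0,0,0],[0,0,0],[0,0,0],[0,0,0],[0,0,0],[0,0,0]],"claw":[50,50,50,50,50,50,50,50]}'
python3 -m inch '{"delta_pos":[[0,0,2],[0,0,1.5],[0,0,0],[0,0,0]],"rot":[[0,0,0],[0,0,0],[0,0,0],[0,0,0]],"claw":[50,50,50,50]}'
```

```text
time_s: 26.83
position: [445.6, 86.7, 42.5]
tcp_rot: [0.111, 3.139, 0.0]
ft_force: [0.7, 0.3, -0.8]
width: 61.4
gripper_force: 65.7
time_s: 27.17
position: [445.6, 86.0, 39.0]
tcp_rot: [0.113, 3.138, 0.0]
ft_force: [-0.3, -0.1, -0.9]
width: 61.4
gripper_force: 65.7
```

```bash
python3 -m inch '{"delta_pos":[[0,0,1.5],[0,0,1],[0,0,0],[0,0,0],[0,0,0],[0,0,-10],[0,0,-30],[0,0,-40]],"rot":[[0,0,0],[0,0,0],[0,0,0],[0,0,0],[0,0,0],[0,0,0],[0,0,0],[0,0,0]],"claw":[50,50,80,100,100,100,100,100]}'
python3 -m inch '{"delta_pos":[[0,0,-40],[0,0,-40],[-3,17,-30],[-6,34,0],[-6,34,0],[-6,34,0],[-6,34,0],[-6,34,0]],"rot":[[0,0,0],[0,0,0],[0,0,0],[0,0,0],[0,0,0],[0,0,0],[0,0,0],[0,0,0]],"claw":[100,100,100,100,100,100,100,80]}'
python3 -m inch '{"delta_pos":[[-6,34,0],[-6,34,0],[-6,34,0],[-6,21,0],[0,0,0],[0,0,0]],"rot":[[0,0,0],[0,0,0],[0,0,0],[0,0,0],[0,0,0],[0,0,0]],"claw":[85,85,85,85,85,85]}'
python3 - <<'E'
from h import *
import pickle
o=get_obs();print(o["position"],o["tcp_rot"],o["width"])
i,C=cam("wrist");save(i,"w8.png",None,1.42);pickle.dump((i,C),open("w8.pkl","wb"))
E
```

```text
time_s: 27.83
position: [442.0, 85.8, 114.3]
tcp_rot: [-0.113, -3.132, 0.001]
ft_force: [1.3, -0.1, 0.8]
width: 85.4
gripper_force: 0.0
time_s: 28.5
position: [491.4, 271.8, 226.9]
tcp_rot: [0.113, 3.139, 0.001]
ft_force: [1.0, 0.1, -0.2]
width: 75.5
gripper_force: 0.0
time_s: 29.0
position: [523.7, 391.8, 225.9]
tcp_rot: [-0.11, -3.139, 0.001]
ft_force: [-0.3, 0.1, 0.3]
width: 72.7
gripper_force: 0.0
[523.72926126 391.76340102 225.86483226] [-1.09906996e-01 -3.13924277e+00  9.39665859e-04] 72.67885807801665
```

View pics/w8.png

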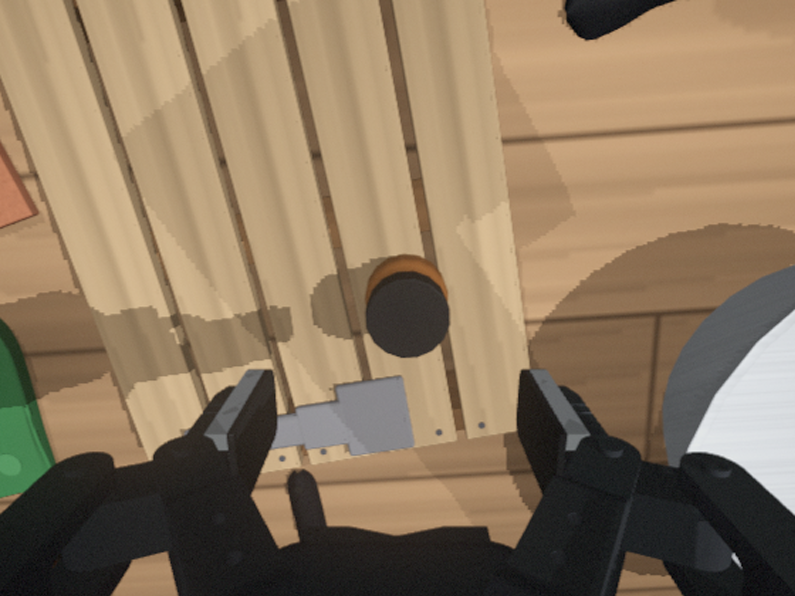

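Lid centred at (407,315), scraper blade nearest corner (403,377), well clear of the fingers' path. Centre, descend, grip.

```bash
python3 -m inch '{"delta_pos":[[-5.5,5,25],[0,0,35],[0,0,30],[0,0,20],[0,0,10],[0,0,6],[0,0,0],[0,0,0]],"rot":[[0,0,0],[0,0,0],[0,0,0],[0,0,0],[0,0,0],[0,0,0],[0,0,0],[0,0,0]],"claw":[85,85,85,85,85,85,85,85]}'
python3 -m inch '{"delta_pos":[[0,0,0],[0,0,0],[0,0,0],[0,0,0],[0,0,0],[0,0,0]],"rot":[[0,0,0],[0,0,0],[0,0,0],[0,0,0],[0,0,0],[0,0,0]],"claw":[65,55,45,35,30,30]}'
```

```text
time_s: 29.72
position: [530.8, 395.6, 101.5]
tcp_rot: [0.114, 3.138, 0.002]
ft_force: [0.4, -0.8, 0.7]
width: 73.2
gripper_force: 0.0
time_s: 30.22
position: [531.2, 396.4, 102.3]
tcp_rot: [0.112, 3.136, 0.003]
ft_force: [-0.6, -0.4, 6.2]
width: 43.1
gripper_force: 61.4
```

```bash
python3 -m inch '{"delta_pos":[[0,0,-8],[0,0,-20],[0,0,-30],[0,0,-30],[0,0,0],[4,-17,0],[7,-34,0],[7,-34,0]],"rot":[[0,0,0],[0,0,0],[0,0,0],[0,0,0],[0,0,0],[0,0,0],[0,0,0],[0,0,0]],"claw":[30,30,30,30,30,30,30,30]}'
python3 -m inch '{"delta_pos":[[7,-34,0],[7,-34,0],[7,-34,0],[7,-34,0],[7,-34,0],[7,-34,0],[4,-27,0],[0,0,0]],"rot":[[0,0,0],[0,0,0],[0,0,0],[0,0,0],[0,0,0],[0,0,0],[0,0,0],[0,0,0]],"claw":[30,30,30,30,30,30,30,30]}'
python3 -m inch '{"delta_pos":[[0,0,25],[0,0,15],[0,0,0],[0,0,0]],"rot":[[0,0,0],[0,0,0],[0,0,0],[0,0,0]],"claw":[30,30,30,30]}'
python3 - <<'E'
from h import *
import pickle
o=get_obs();print(o["position"],o["tcp_rot"],o["width"])
i,C=cam("wrist");save(i,"w9.png",None,1.42);pickle.dump((i,C),open("w9.pkl","wb"))
E
```

```text
time_s: 30.88
position: [505.3, 311.9, 187.9]
tcp_rot: [0.11, 3.139, 0.0]
ft_force: [1.6, -1.4, -0.2]
width: 43.0
gripper_force: 61.2
time_s: 31.55
position: [442.2, 81.4, 187.8]
tcp_rot: [-0.118, -3.139, 0.003]
ft_force: [0.3, 0.2, -0.5]
width: 42.9
gripper_force: 61.3
time_s: 31.88
position: [442.7, 85.4, 147.4]
tcp_rot: [-0.112, -3.138, -0.0]
ft_force: [-0.2, -0.3, -1.3]
width: 42.9
gripper_force: 61.3
[442.72809138  85.36697146 147.36174119] [-1.12249569e-01 -3.13753305e+00 -6.34971229e-05] 42.94596426058974
```

View pics/w9.png

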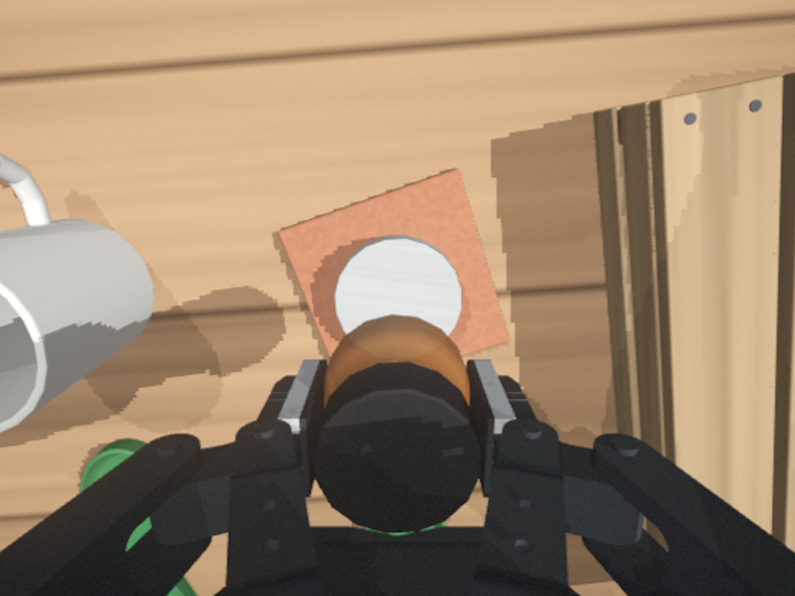

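Jar upright in the pads (lid centre (397,460)), tin on the tile with centre about (398,300): ~1.5 mm offset to correct. Lower.

```bash
python3 -m inch '{"delta_pos":[[-1.5,0.8,20],[0,0,25],[0,0,18],[0,0,10],[0,0,4],[0,0,0],[0,0,0],[0,0,0]],"rot":[[0,0,0],[0,0,0],[0,0,0],[0,0,0],[0,0,0],[0,0,0],[0,0,0],[0,0,0]],"claw":[30,30,30,30,30,30,30,30]}'
python3 -m inch '{"delta_pos":[[0,0,1.5],[0,0,1.5],[0,0,0],[0,0,0]],"rot":[[0,0,0],[0,0,0],[0,0,0],[0,0,0]],"claw":[30,30,30,30]}'
```

```text
time_s: 32.6
position: [446.3, 85.8, 72.3]
tcp_rot: [0.112, 3.137, 0.0]
ft_force: [-0.3, 1.4, -1.1]
width: 42.7
gripper_force: 61.3
time_s: 32.93
position: [445.0, 85.7, 67.9]
tcp_rot: [0.113, 3.139, -0.0]
ft_force: [0.5, -0.1, -0.3]
width: 43.2
gripper_force: 61.3
```

```bash
python3 -m inch '{"delta_pos":[[0,0,1.5],[0,0,1.2],[0,0,0.8],[0,0,0],[0,0,0]],"rot":[[0,0,0],[0,0,0],[0,0,0],[0,0,0],[0,0,0]],"claw":[30,30,30,30,30]}'
```

```text
time_s: 33.35
position: [444.9, 85.7, 64.2]
tcp_rot: [-0.113, -3.139, 0.0]
ft_force: [0.6, -0.1, -1.1]
width: 43.2
gripper_force: 61.3
```

```bash
python3 -m inch '{"delta_pos":[[0,0,0.7],[0,0,0.5],[0,0,0],[0,0,0]],"rot":[[0,0,0],[0,0,0],[0,0,0],[0,0,0]],"claw":[30,30,30,30]}'
python3 -m inch '{"delta_pos":[[0,0,0],[0,0,0],[0,0,0],[0,0,0],[0,0,-10],[0,0,-25],[0,0,-35],[0,0,-40]],"rot":[[0,0,0],[0,0,0],[0,0,0],[0,0,0],[0,0,0],[0,0,0],[0,0,0],[0,0,0]],"claw":[45,60,80,90,90,90,90,90]}'
python3 -m inch '{"delta_pos":[[0,0,-40],[0,0,-40],[0,0,-40],[10,30,-10],[10,35,-10],[10,35,0],[10,35,0],[10,35,0]],"rot":[[0,0,0],[0,0,0],[0,0,0],[0,0,0],[0,0,0],[0,0,0],[0,0,0],[0,0,0]],"claw":[90,90,90,90,90,90,90,90]}'
python3 -m inch '{"delta_pos":[[5,35,0],[5,35,0],[5,35,0],[5,35,0],[5,35,0],[0,0,0],[0,0,0],[0,0,0]],"rot":[[0,0,0],[0,0,0],[0,0,0],[0,0,0],[0,0,0],[0,0,0],[0,0,0],[0,0,0]],"claw":[90,90,90,90,90,90,90,90]}'
python3 - <<'E'
from h import *
import pickle
i,C=cam("top");save(i,"top2.png",(250,20,400,270),3);pickle.dump((i,C),open("top2.pkl","wb"))
cv2.imwrite("pics/top2.png",cv2.resize(cv2.cvtColor(i["color"],cv2.COLOR_RGB2BGR)[20:260,220:400],None,fx=2.5,fy=2.5,interpolation=cv2.INTER_CUBIC))
E
```

```text
time_s: 33.68
position: [445.1, 85.7, 63.3]
tcp_rot: [0.113, 3.139, 0.0]
ft_force: [-1.6, 0.3, 2.7]
width: 42.7
gripper_force: 61.6
time_s: 34.35
position: [443.3, 85.7, 173.3]
tcp_rot: [-0.113, -3.136, 0.0]
ft_force: [1.0, 0.4, -1.0]
width: 77.1
gripper_force: 0.0
time_s: 35.02
position: [406.7, 260.4, 314.5]
tcp_rot: [0.114, 3.138, 0.001]
ft_force: [0.2, -0.1, 0.6]
width: 76.9
gripper_force: 0.0
time_s: 35.68
position: [394.7, 435.0, 313.3]
tcp_rot: [-0.112, -3.14, 0.001]
ft_force: [0.5, -0.1, -0.2]
width: 77.0
gripper_force: 0.0
```

View pics/top2.png

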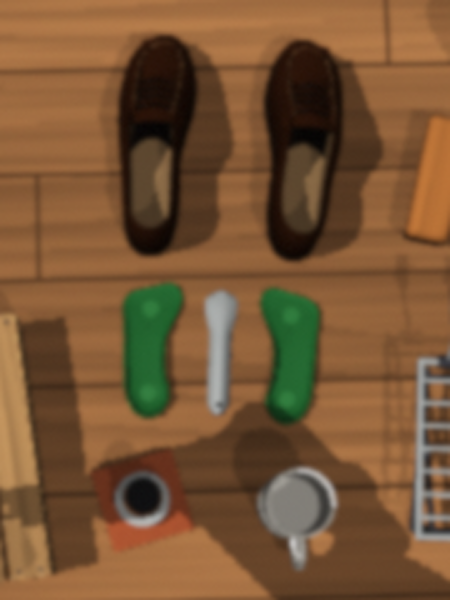

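The final top view shows both insoles behind their heels with fronts towards the shoes. The horn lies midway between them, and the jar stands centred on the tin on the tile. Mug and scraper were not touched.

```bash
python3 -c "
from bench import *
print(hand_in())"
```

```text
the job is handed in; nothing more can be done
None
```

I laid out the kit as asked and handed the job in at about 36 s: both insoles are about 30 mm behind their own heels and within about 5 mm of in line, the shoe horn lies midway between them, and the jar stands centred on the tin on the tile.

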